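# Ease off the book press by one turn

### The job

The glued boards in the green book press have set: ease the press off by pushing its hand wheel round, by the upright red handle, through exactly one full turn anticlockwise as seen from above, so that the handle comes back to where it started. Push the handle gently with the fingertips or the outside of the fingers, without gripping it, and then draw clear. Leave the boards in the press and everything on the bench where they are.

Things in the scene. Friction and masses are not known exactly. Their poses are not given: they have to be found in the camera images.
- hub (a point): point on the upright axis of the press's dark steel hand wheel, at the height of its rim (212 mm above the bench); it does not move. Rim circle 80 mm radius, rim bar 16 mm thick (its top 8 mm above this point), three spokes, hub 22 mm radius with a brass cap that ends 16 mm above this point. The wheel stays at its height as it turns.
- press: green bench-top book press under the wheel, fixed to the bench; place and yaw differ from run to run. Bed 200 x 280 x 22 mm, two columns, crossbeam 45 x 280 mm with its top 182 mm above the bench. Origin at the centre of the bed's underside, straight below the wheel's axis; y along the crossbeam, z up.
- handle: upright red handle on the wheel's rim: a round peg 22 mm in diameter, 50 mm tall, 16 mm at its foot and top; revolves freely on its own pin. Origin at the centre of its foot, on the 80 mm circle about the wheel's axis, 5 mm above the hub point; z points up along the peg. Its top, 267 mm above the bench, is the highest thing near the wheel.
- wheel (a joint): angle of the hand wheel in rad, growing anticlockwise as seen from above, which raises the platen (4 mm a turn). Starts anywhere between 0 and 4.5; stops at -0.3 and 19, so a whole turn is free. It is stiff with dry friction: about 2.5 N at the handle turns it, and it stays where it is left.
- platen_mid (a point): centre of the underside of the steel pressing plate (160 x 180 x 14 mm) inside the press, which the wheel raises and lowers; z is its height, 63 mm above the bench when the joint reads 0
- boards: loose stack of grey glued boards, 150 x 110 x 40 mm, lying on the press's bed under the platen; origin at the centre of its underside. To be left alone.
- glue_jar: loose white jar, 64 mm wide and 100 mm tall, standing beside the press; origin at the centre of its underside. Bystander.
- tape: loose roll of tan tape lying flat beside the press, 100 mm across, 24 mm high; origin at the centre of its underside. Bystander.
- marker: loose black marker pen, 125 mm long and 13 mm thick, lying in front of the press; origin under its middle, x along it. Bystander.
- cup: loose white coffee cup with lid, 80 mm wide, 116 mm tall; origin at the centre of its underside. Bystander.
- awl: loose awl with a handle, 170 mm long, lying flat; origin beneath it, x along it. Bystander.

How it is judged:
By the outcome, as a careful person would: the job done as asked, in the order asked, and still so for the second after the job is handed in, with the robot touching nothing.
It also fails if it takes over 64 s, if anything falls off the work surface, if the arm or the gripper's body presses on something with over 40 N, if the wrist force passes 120 N, or if a joint passes its speed limit or range.

### The arm

A 7-joint arm with a two-finger parallel gripper is mounted at the origin on the work surface. World frame = base frame: x ahead of the robot, y to its left, z up, the work surface at z = 0. Lengths are in m, angles in degrees, forces in N, time in s.
With the tool pointing down it reaches from about 0.425 to 0.875 m from the base axis. Payload 4.7 kg.
Tool frame: the origin (TCP) lies on the centre line of the jaws, within the pads' length; the fingertips stand 11 mm ahead of it and the grasp point (between the pads) lies 8 mm behind it (finger_overhang is the x of the fingertips in the tool frame, in m); x points along the fingers, z is the direction in which the jaws open and shut, and the axes are right-handed (so a half turn about x gives the same grasp; the last joint's range is limited). The gripper opens to 87 mm and grips with 3 to 60 N. Pads are 19 mm wide; open, the fingers measure 117 mm over their backs; the gripper's body (75 mm by 190 mm) begins 51 mm behind the grasp point.
Start: joints at [-64.28, 18.392, -4.016, 83.108, 1.295, 78.541, -3.26], TCP at [0.274, 0.59, 0.234] pointing down, gripper open.
Joint ranges: [-163.93, 163.93], [-17.29, 119.83], [-79.2, 71.16], [3.27, 140.29], [-89.18, 269.18], [5.43, 117.66], [-154.24, 154.24]. Speed limits (degrees/s): [147.25, 147.25, 180, 180, 180, 180, 180].

### API

Orientations are given as [roll, pitch, yaw] about the fixed x, y, z axes, in that order (R = Rz(yaw) Ry(pitch) Rx(roll)).
In Python, from cell import get_obs, read_camera, sign_off, cut_out, finger_overhang gives the robot as it stands.
- The arm moves only by the tool servo_tool, never from a script. Its argument "rows" is one flat list of numbers, 5 for each row, row after row: the shift along the world's x, y, z in mm, then the turn about the world's z in degrees, then the closure, from 0 (fully open) to 1 (shut). A call has 1 to 10 rows; each row is the pose to reach, as a shift and turn from the pose commanded when the call began; what a row does not reach only later rows make up. A row lasts 1/12 s, in which the tool goes at most 41.7 mm and 7.16 degrees, less where a joint would pass 70% of its speed; a pose out of reach is approached as far as the arm can. A call with a gripper value outside its range is refused whole. The fingers move at their own pace and stop on an object; "force" is the grip in N (left out, the last holds). Time passes only in rows, so rows that repeat a pose let the fingers close. It gives the time, the measured TCP pose, the force and the opening at its end, in the units of the state.
- get_obs(): the state, without advancing time (a new reading comes with each control period).
- read_camera(name): name is "scene" or "top" or "wrist"; returns a dict with "frame" (384x512x3 uint8, blue, green, red), "range_z" (384x512 float32, m along the optical axis (not along the pixel's ray), 0 where there is no reading), "intrinsics" (3x3 intrinsics, pixels), "k1" (the pictures are not rectified: a ray, as slopes to the right and down, at radius r is drawn at 1 + k1 r^2 times it, then the intrinsics apply), "cam_to_world" (4x4, takes a point from camera to world coordinates); the wrist camera has in their place "tool_from_camera" (4x4, takes a point from camera to tool coordinates, whose origin is the TCP and whose axes are the tool frame's). Camera axes: x right, y down, z forward; pixel columns grow to the right and rows downward; lengths in m; the calibration is good to about 2 mm. A picture is of the moment at which its call begins: read the wrist's pose just before it.
- sign_off(): hands the job in, once; it reports no verdict.
Trained networks look in a picture, given as the dict that the camera call returned (one of the last four; its "shot" number tells which), for a name from the list of things; names that differ only in an ending like _2 or _b are one class to them, and where a whole thing is asked for, a point or a joint stands for the part that bears it (a point fixed in the world has none). Each returns a list of dicts, best first, with "score" (0 to 1); they miss things now and then, are a little off and sometimes report something else, mostly with a low value. They report only what shows in the picture. A call takes as long as a camera call.
- cut_out(name, picture): "pixels" (384x512 bool, what is visible of it) and "extent" ([centre column, centre row, width, height] in pixels, round what is visible of it).
The state is a dict: "time_s": time; "qpos": joint angles; "joint_velocities": joint speeds; "effort": joint torques, N m; "tool_pos": TCP position; "tool_rot": TCP orientation; "force": force on the tool from outside, world axes, zero at the start; "wrist_torque": the same for the moment, N m; "grip_width": finger opening in m.
Only numpy, scipy, OpenCV 4.12 (cv2) and the standard library are available. Lean on these libraries where they do the work, as an engineer would, in place of code of your own. Each camera call takes 0.05 s, during which the arm holds its last target.

## Working session

There is one attempt and no reset: what is moved stays moved. The work goes in short steps, Python scripts to look and compute and a tool call to move; the robot and the scene stay as the last step left them, time stands still between calls to the robot, and variables do not carry over. Pictures are saved under pics/ and viewed, and the job is handed in when it is done.

Besides the shell and the picture viewer there is one more tool, called after "Call:" as name(argument=value, ...) on one line, values as JSON. servo_tool: Moves the arm, as the interface text tells. Its arguments: {"type":"object","properties":{"rows":{"type":"array"},"force":{"type":"number"}},"required":["rows"]}

```bash
mkdir -p pics; ls
cat > h.py <<'E'
import numpy as np,cv2
from cell import *
def pts(p,mask,T=None):
    K=p["intrinsics"];k1=p["k1"];v,u=np.nonzero(mask&(p["range_z"]>0))
    z=p["range_z"][v,u]
    n=cv2.undistortPoints(np.stack([u,v],1).astype(float).reshape(-1,1,2),K,np.array([k1,0,0,0.])).reshape(-1,2)
    c=np.c_[n*z[:,None],z,np.ones(len(z))]
    return (c@(p["cam_to_world"] if T is None else T).T)[:,:3]
E
python3 - <<'E'
from h import *
print(get_obs())
for n in("scene","top"):
    p=read_camera(n);cv2.imwrite(f"pics/{n}0.png",p["frame"])
    print(n,np.round(p["cam_to_world"],3).tolist())
    for t in("handle","wheel","press","glue_jar","cup","tape","awl","marker"):
        for d in cut_out(t,p)[:1]:
            P=pts(p,d["pixels"])
            print(t,round(d["score"],2),np.round(d["extent"]),np.round(np.median(P,0),3),np.round(np.percentile(P,3,0),3),np.round(np.percentile(P,97,0),3))
E
```

```text
pics
{'time_s': 0.0, 'qpos': array([-64.28224165,  18.43934571,  -4.01495317,  83.17354079,
         1.29529112,  78.53990524,  -3.25970173]), 'joint_velocities': array([ 0.03156569,  0.0832271 ,  0.01591833,  0.05080945, -0.04092118,
       -0.04823372, -0.03236822]), 'effort': array([-3.00619658e-04, -4.91292787e+01, -4.04091440e-01, -3.12537181e+01,
       -6.39034552e-02,  4.36263601e-02,  1.81411397e-04]), 'tool_pos': array([0.27360941, 0.58903828, 0.23247009]), 'tool_rot': array([-176.75079419,   89.89228868, -111.65902546]), 'force': array([-0.62053298,  0.25298344, -0.24669801]), 'wrist_torque': array([-0.02162333, -0.01639345, -0.02731545]), 'grip_width': 0.08691300892935366}
scene [[0.457, 0.689, -0.562, 1.408], [0.889, -0.362, 0.279, -0.43], [-0.011, -0.628, -0.778, 1.36], [0.0, 0.0, 0.0, 1.0]]
handle 0.49 [264. 161.   5.  17.] [0.51  0.071 0.253] [0.5   0.063 0.222] [0.515 0.081 0.27 ]
wheel 0.71 [265. 177.  51.  52.] [0.581 0.049 0.219] [ 0.497 -0.037  0.206] [0.66  0.122 0.257]
press 0.79 [266. 205.  88.  99.] [0.605 0.027 0.08 ] [ 0.431 -0.091  0.002] [0.682 0.18  0.22
[... 578 characters left out ...]
0.258] [0.512 0.084 0.272]
wheel 0.68 [239. 184.  58.  56.] [0.581 0.045 0.218] [ 0.497 -0.037  0.025] [0.661 0.125 0.258]
press 0.61 [239. 192.  91.  73.] [0.566 0.042 0.081] [ 0.479 -0.087  0.017] [0.67  0.172 0.224]
glue_jar 0.62 [180. 194.  14.  16.] [0.564 0.25  0.099] [0.541 0.228 0.046] [0.588 0.277 0.105]
cup 0.85 [ 92. 184.  31.  22.] [0.605 0.539 0.115] [0.575 0.512 0.028] [0.642 0.578 0.122]
tape 0.83 [305. 178.  31.  28.] [ 0.609 -0.188  0.024] [ 0.567 -0.233  0.008] [ 0.658 -0.143  0.031]
awl 0.67 [413. 209.  32.  16.] [ 0.498 -0.581  0.022] [ 0.475 -0.621  0.001] [ 0.52  -0.541  0.03 ]
marker 0.71 [234. 238.  31.   8.] [0.42  0.087 0.014] [0.411 0.029 0.006] [0.427 0.126 0.02 ]
```

Run:
```python
from h import *
p=read_camera("top");f=p["frame"][140:260,150:330];cv2.imwrite("pics/topz.png",cv2.resize(f,None,fx=4.4,fy=4.4,interpolation=cv2.INTER_CUBIC))
print(p["intrinsics"],p["k1"])
w=read_camera("wrist");cv2.imwrite("pics/w0.png",w["frame"]);print(w["tool_from_camera"])
```

```text
[[433.14132289   0.         257.44813911]
 [  0.         433.14132289 196.54136812]
 [  0.           0.           1.        ]] 0.03531127704907363
[[-9.69381869e-04 -2.48344342e-01  9.68671331e-01 -1.51023103e-01]
 [-3.50264731e-04 -9.68671643e-01 -2.48344772e-01  6.77975125e-02]
 [ 9.99999469e-01 -5.80032323e-04  8.52026463e-04  5.17132307e-04]
 [ 0.00000000e+00  0.00000000e+00  0.00000000e+00  1.00000000e+00]]
```

View pics/topz.png

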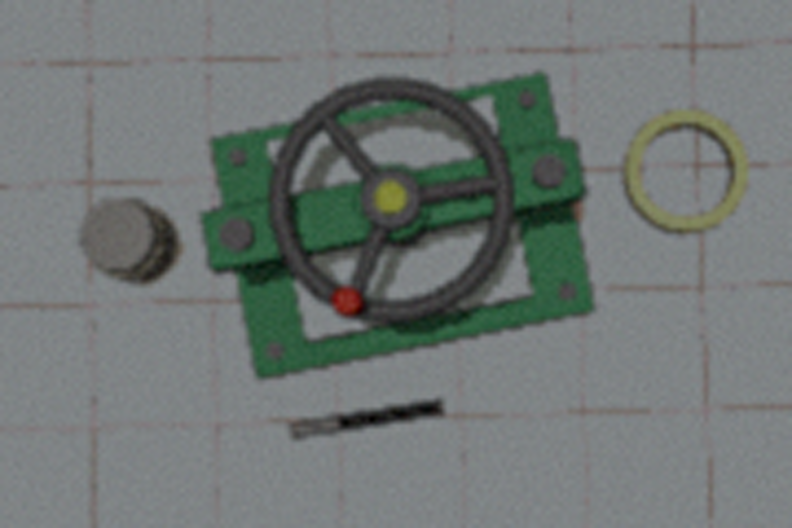

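View pics/scene0.png

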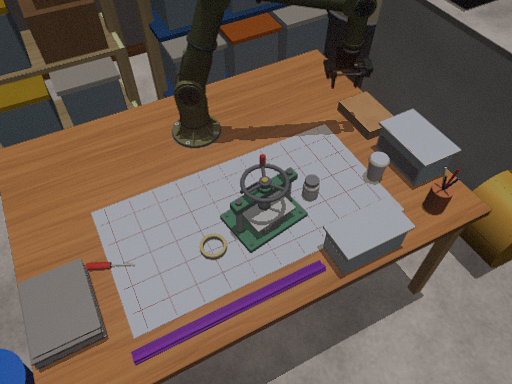

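View pics/w0.png

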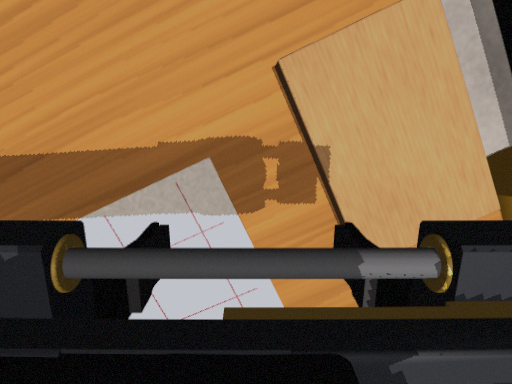

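```bash
cat >> h.py <<'E'
from scipy.optimize import least_squares
from scipy.spatial.transform import Rotation as Ro
def ray_at_z(p,uv,z,T):
    n=cv2.undistortPoints(np.array(uv,float).reshape(-1,1,2),p["intrinsics"],np.array([p["k1"],0,0,0.])).reshape(-1,2)
    d=np.c_[n,np.ones(len(n))]@T[:3,:3].T; o=T[:3,3]
    return o+d*((z-o[2])/d[:,2])[:,None]
def redmask(f):
    f=f.astype(int);return (f[...,2]>90)&(f[...,1]<0.45*f[...,2])&(f[...,0]<0.5*f[...,2])
def meas(p,T=None,pr=True):
    T=p["cam_to_world"] if T is None else T
    a=np.ones(p["range_z"].shape,bool);P=pts(p,a,T)
    near=np.hypot(P[:,0]-.581,P[:,1]-.045)
    Q=P[(near<.11)&(near>.06)&(P[:,2]>.208)&(P[:,2]<.226)]
    r=least_squares(lambda c:np.hypot(Q[:,0]-c[0],Q[:,1]-c[1])-.08,[.581,.045],loss="soft_l1",f_scale=.004)
    m=redmask(p["frame"]);R=pts(p,m,T);k=(R[:,2]>.215)&(np.hypot(R[:,0]-.581,R[:,1]-.045)<.12);R=R[k]
    Rt=R[R[:,2]>.262]
    c=r.x
    h=least_squares(lambda q:np.hypot(R[:,0]-q[0],R[:,1]-q[1])-.0105,R[:,:2].mean(0),loss="soft_l1",f_scale=.002).x if len(R)>5 else None
    out=dict(hub=c.round(4),n=len(Q),nred=len(R))
    if len(R)>5:
        for nm,q in(("mean",R[:,:2].mean(0)),("top",Rt[:,:2].mean(0)),("cyl",h)):
            d=q-c;out[nm]=(q.round(4),round(np.hypot(*d),4),round(np.degrees(np.arctan2(d[1],d[0])),1))
    return out
def wristT(w):
    pass
def wrist():
    o=get_obs();w=read_camera("wrist")
    A=np.eye(4);A[:3,:3]=Ro.from_euler("xyz",o["tool_rot"],degrees=True).as_matrix();A[:3,3]=o["tool_pos"]
    return w,A@w["tool_from_camera"]
E
python3 - <<'E'
from h import *
for n in("top","scene","top","scene"): print(n,meas(read_camera(n)))
o=get_obs();print(Ro.from_euler("xyz",o["tool_rot"],degrees=True).as_matrix().round(3))
E
```

```text
top {'hub': array([0.5764, 0.043 ]), 'n': 806, 'nred': 27, 'mean': (array([0.5029, 0.073 ]), np.float64(0.0794), np.float64(157.8)), 'top': (array([0.5031, 0.0733]), np.float64(0.0794), np.float64(157.5)), 'cyl': (array([0.5115, 0.0715]), np.float64(0.0709), np.float64(156.3))}
scene {'hub': array([0.5807, 0.0417]), 'n': 579, 'nred': 16, 'mean': (array([0.5057, 0.0716]), np.float64(0.0807), np.float64(158.2)), 'top': (array([0.5054, 0.0718]), np.float64(0.0811), np.float64(158.2)), 'cyl': (array([0.5034, 0.0639]), np.float64(0.0805), np.float64(164.0))}
top {'hub': array([0.5764, 0.043 ]), 'n': 805, 'nred': 27, 'mean': (array([0.5029, 0.073 ]), np.float64(0.0794), np.float64(157.8)), 'top': (array([0.5027, 0.0727]), np.float64(0.0795), np.float64(158.1)), 'cyl': (array([0.5113, 0.0712]), np.float64(0.0709), np.float64(156.5))}
scene {'hub': array([0.5808, 0.0416]), 'n': 593, 'nred': 16, 'mean': (array([0.5071, 0.0711]), np.float64(0.0793), np.float64(158.2)), 'top': (array([0.5071, 0.0711]), np.float64(0.0793), np.float64(158.2)), 'cyl': (array([0.5122, 0.0634]), np.float64(0.072), np.float64(162.3))}
[[ 0.    -0.907  0.421]
 [ 0.     0.421  0.907]
 [-1.    -0.     0.   ]]
```

Call:
servo_tool(rows=[0,0,60,0,1,20,-30,110,0,1,45,-65,130,0,1,65,-100,130,0,1,85,-135,130,0,1,105,-170,130,0,1,125,-205,130,0,1,145,-240,130,0,1,160,-275,130,0,1,175,-305,130,0,1], force=20)

```text
time_s: 2.03
tool_pos: [0.444, 0.2936, 0.3639]
tool_rot: [-15.3, 89.9, 49.8]
force: [0.3, 0.4, -0.1]
grip_width: 0.0282
```

Call:
servo_tool(rows=[15,-30,0,0,1,30,-60,0,0,1,45,-90,0,0,1,58,-118,0,0,1,68,-145,0,0,1,74,-166,0,0,1,74,-166,0,0,1,74,-166,0,0,1,74,-166,0,0,1])

```text
time_s: 2.78
tool_pos: [0.5171, 0.1306, 0.3636]
tool_rot: [30.5, 89.9, 95.6]
force: [-0.6, 0.6, -0.3]
grip_width: 0.0005
```

Run:
```python
from h import *
o=get_obs();print(o["tool_pos"],o["tool_rot"],o["qpos"].round(1),o["force"],o["grip_width"])
w,T=wrist();cv2.imwrite("pics/w1.png",w["frame"]);print(meas(w,T));np.savez("ref_hi.npz",f=w["frame"],r=w["range_z"],T=T)
p=read_camera("scene");cv2.imwrite("pics/s1.png",cv2.resize(p["frame"][90:290,150:400],None,fx=3,fy=3));print(meas(p))
```

```text
[0.51706024 0.13064696 0.363611  ] [30.47298554 89.94522474 95.62001396] [-34.3   1.9  17.9  87.7  -0.6  90.5  48.7] [-0.64270602  0.5654573  -0.31586964] 0.0004831160800704224
{'hub': array([0.574 , 0.0452]), 'n': 2070, 'nred': 443, 'mean': (array([0.5012, 0.076 ]), np.float64(0.0791), np.float64(157.0)), 'top': (array([0.5012, 0.076 ]), np.float64(0.0791), np.float64(157.0)), 'cyl': (array([0.5075, 0.0722]), np.float64(0.0718), np.float64(157.9))}
{'hub': array([0.5807, 0.0417]), 'n': 583, 'nred': 11, 'mean': (array([0.5059, 0.071 ]), np.float64(0.0802), np.float64(158.6)), 'top': (array([0.5058, 0.0706]), np.float64(0.0802), np.float64(158.9)), 'cyl': (array([0.4985, 0.0763]), np.float64(0.0891), np.float64(157.2))}
```

View pics/w1.png

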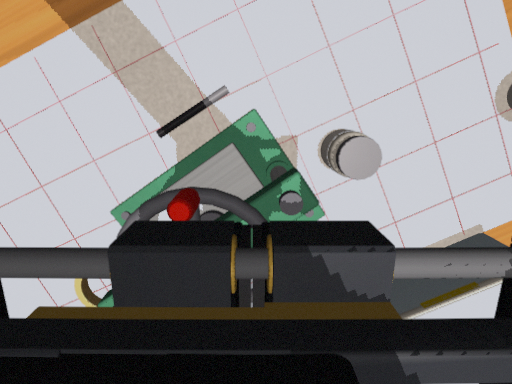

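View pics/s1.png

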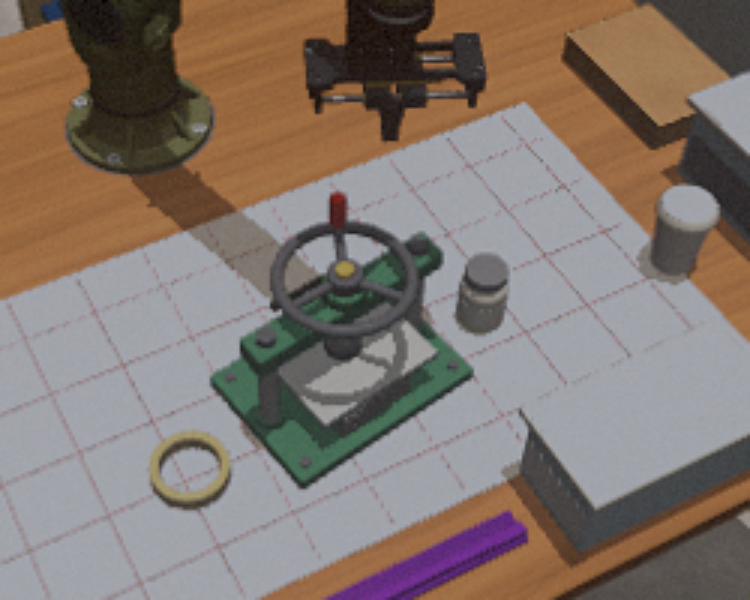

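Call:
servo_tool(rows=[0,0,0,0,1,0,0,0,0,1])

```text
time_s: 3.05
tool_pos: [0.5171, 0.1307, 0.3635]
tool_rot: [70.1, 90.0, 135.3]
force: [-0.6, -0.3, -0.5]
grip_width: 0.0003
```

Call:
servo_tool(rows=[2,-4,-30,0,1,5,-12,-60,0,1,5,-12,-90,0,1,5,-12,-117,0,1,5,-12,-117,0,1,5,-12,-117,0,1])

```text
time_s: 3.55
tool_pos: [0.5215, 0.1179, 0.2458]
tool_rot: [133.8, 89.8, -161.0]
force: [0.4, 0.2, 0.9]
grip_width: 0.0004
```

Run:
```python
from h import *
o=get_obs();print(o["tool_pos"],o["tool_rot"],o["force"])
w,T=wrist();cv2.imwrite("pics/w2.png",w["frame"]);print(meas(w,T));np.savez("ref_lo.npz",f=w["frame"],r=w["range_z"],T=T)
m=redmask(w["frame"]);v,u=np.nonzero(m);print(u.mean(),v.mean(),len(u),u.min(),u.max(),v.min(),v.max())
p=read_camera("scene");cv2.imwrite("pics/s2.png",cv2.resize(p["frame"][120:240,190:340],None,fx=5,fy=5));print(meas(p))
np.savez("ref_scene.npz",f=p["frame"])
```

```text
[0.52149127 0.11789992 0.24584733] [ 133.81406908   89.8441295  -161.04811854] [0.37673112 0.17823417 0.87923856]Traceback (most recent call last):
  File "<stdin>", line 3, in <module>
  File "h.py", line 23, in meas
    m=redmask(p["frame"]);R=pts(p,m,T);k=(R[:,2]>.215)&(np.hypot(R[:,0]-.581,R[:,1]-.045)<.12);R=R[k]
                            ~~~^^^^^^^
  File "h.py", line 6, in pts
    n=cv2.undistortPoints(np.stack([u,v],1).astype(float).reshape(-1,1,2),K,np.array([k1,0,0,0.])).reshape(-1,2)
      ~~~~~~~~~~~~~~~~~~~^^^^^^^^^^^^^^^^^^^^^^^^^^^^^^^^^^^^^^^^^^^^^^^^^^^^^^^^^^^^^^^^^^^^^^^^^
cv2.error: OpenCV(4.12.0) /io/opencv/modules/calib3d/src/undistort.dispatch.cpp:347: error: (-215:Assertion failed) CV_IS_MAT(_src) && CV_IS_MAT(_dst) && (_src->rows == 1 || _src->cols == 1) && (_dst->rows == 1 || _dst->cols == 1) && _src->cols + _src->rows - 1 == _dst->rows + _dst->cols - 1 && (CV_MAT_TYPE(_src->type) == CV_32FC2 || CV_MAT_TYPE(_src->type) == CV_64FC2) && (CV_MAT_TYPE(_dst->type) == CV_32FC2 || CV_MAT_TYPE(_dst->type) == CV_64FC2) in function 'cvUndistortPointsInternal'
```

View pics/w2.png

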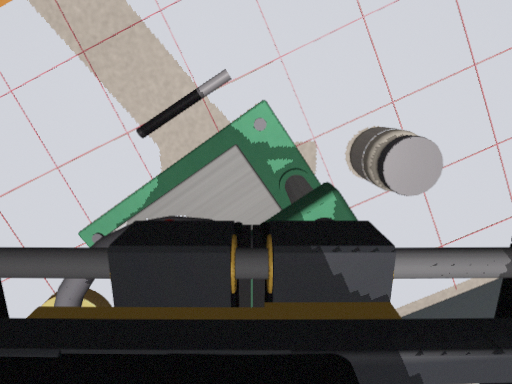

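Call:
servo_tool(rows=[-1,-5,0,0,1,-2,-10,0,0,1,-3,-14,0,0,1,-4,-17,0,0,1,-4,-17,0,0,1])

```text
time_s: 4.02
tool_pos: [0.5186, 0.0994, 0.2474]
tool_rot: [-51.3, 89.9, 13.7]
force: [0.3, -0.2, -0.4]
grip_width: 0.0004
```

Call:
servo_tool(rows=[0,0,0,0,1,-0.5,-1,0,0,1,-0.5,-2,0,0,1,-0.5,-2,0,0,1])

```text
time_s: 4.35
tool_pos: [0.5178, 0.0985, 0.2465]
tool_rot: [-167.0, 90.0, -101.9]
force: [0.3, -1.0, 1.2]
grip_width: 0.0005
```

Call:
servo_tool(rows=[0,-1,0,0,1,-0.5,-2,0,0,1,-0.5,-2,0,0,1])

```text
time_s: 4.6
tool_pos: [0.5173, 0.0964, 0.2465]
tool_rot: [179.5, 90.0, -115.4]
force: [-0.2, -0.5, 0.4]
grip_width: 0.0007
```

Run:
```python
from h import *
p=read_camera("scene");cv2.imwrite("pics/s2.png",cv2.resize(p["frame"][120:240,190:340],None,fx=5,fy=5));print(meas(p))
o=get_obs();print(o["force"],o["tool_pos"],o["effort"][0])
```

```text
{'hub': array([0.5806, 0.0415]), 'n': 585, 'nred': 10, 'mean': (array([0.5048, 0.072 ]), np.float64(0.0816), np.float64(158.1)), 'top': (array([0.5045, 0.0722]), np.float64(0.082), np.float64(158.0)), 'cyl': (array([0.4985, 0.0772]), np.float64(0.0894), np.float64(156.5))}
[-0.01119968 -0.4809475  -0.4990717 ] [0.51734355 0.09648387 0.24654529] 0.02321068081073463
```

View pics/s2.png

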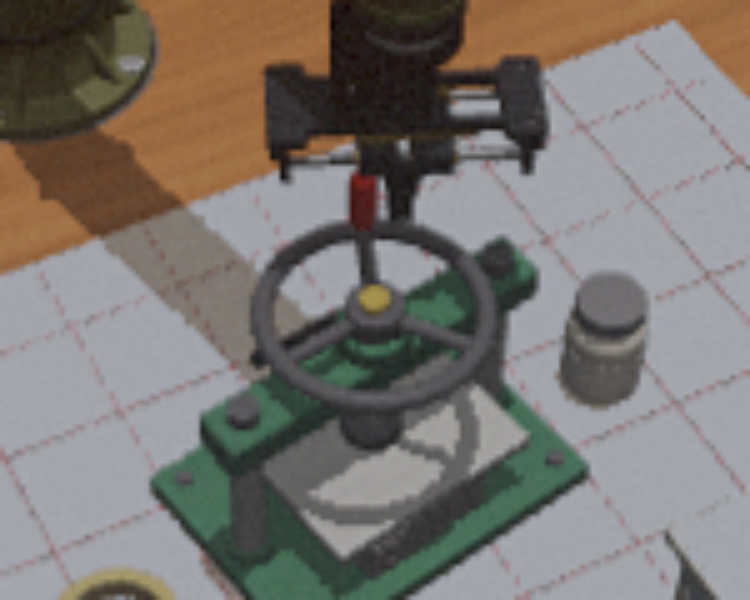

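Call:
servo_tool(rows=[-0.5,-1,0,0,1,-1,-2,0,0,1,-1,-2,0,0,1])

```text
time_s: 4.9
tool_pos: [0.5163, 0.0943, 0.2466]
tool_rot: [-160.7, 90.0, -95.6]
force: [-0.2, 0.4, -0.3]
grip_width: 0.0004
```

Call:
servo_tool(rows=[-0.5,-1,0,0,1,-1,-2,0,0,1,-1,-2,0,0,1])

```text
time_s: 5.15
tool_pos: [0.5153, 0.0923, 0.2466]
tool_rot: [-85.9, 90.0, -20.9]
force: [-0.3, -0.6, -0.2]
grip_width: 0.0004
```

Call:
servo_tool(rows=[-0.5,-1,0,0,1,-1,-2,0,0,1,-1,-2,0,0,1])

```text
time_s: 5.4
tool_pos: [0.5145, 0.0912, 0.2466]
tool_rot: [-7.7, 89.9, 57.4]
force: [1.1, 1.7, -0.9]
grip_width: 0.0006
```

Run:
```python
from h import *
p=read_camera("scene");cv2.imwrite("pics/s3.png",cv2.resize(p["frame"][140:190,230:300],None,fx=10,fy=10));print(meas(p))
o=get_obs();print(o["force"],o["tool_pos"],o["effort"][0])
```

```text
{'hub': array([0.5806, 0.0419]), 'n': 586, 'nred': 9, 'mean': (array([0.5072, 0.0716]), np.float64(0.0792), np.float64(157.9)), 'top': (array([0.5081, 0.0708]), np.float64(0.0781), np.float64(158.2)), 'cyl': (array([0.4992, 0.0681]), np.float64(0.0855), np.float64(162.2))}
[ 0.24096028  1.39844295 -0.7638706 ] [0.51448764 0.09118993 0.24660887] 1.0073180124163628
```

View pics/s3.png

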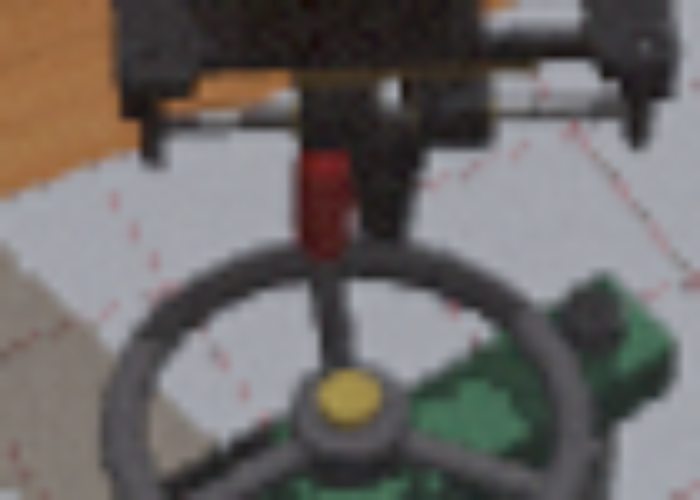

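Run:
```python
import numpy as np
hub=np.array([577.,43.3]);cmd=np.array([514.3,90.3]);th=143.1;print(np.hypot(*(cmd-hub)))
for c in range(12):
    rows=[];
    for k in range(10):
        th+= 1.5 if (c==0 and k<2) else 3
        if th>143.1+350: break
        P=hub+79*np.array([np.cos(np.radians(th)),np.sin(np.radians(th))])
        rows.append(np.round(P-cmd).astype(int))
    if rows:
        cmd=cmd+rows[-1]; print(c,round(th,1),", ".join(f"{a}, {b}, 0, 0, 1" for a,b in rows),cmd)
```

```text
78.36000255232261
0 170.1 -2, -1, 0, 0, 1, -3, -3, 0, 0, 1, -5, -6, 0, 0, 1, -7, -10, 0, 0, 1, -9, -14, 0, 0, 1, -11, -18, 0, 0, 1, -12, -21, 0, 0, 1, -13, -25, 0, 0, 1, -14, -29, 0, 0, 1, -15, -33, 0, 0, 1 [499.3  57.3]
1 200.1 -1, -5, 0, 0, 1, -1, -9, 0, 0, 1, -1, -13, 0, 0, 1, -1, -17, 0, 0, 1, -1, -21, 0, 0, 1, -1, -25, 0, 0, 1, 0, -29, 0, 0, 1, 1, -33, 0, 0, 1, 2, -37, 0, 0, 1, 4, -41, 0, 0, 1 [503.3  16.3]
2 230.1 1, -4, 0, 0, 1, 3, -8, 0, 0, 1, 5, -11, 0, 0, 1, 7, -15, 0, 0, 1, 9, -18, 0, 0, 1, 12, -22, 0, 0, 1, 14, -25, 0, 0, 1, 17, -28, 0, 0, 1, 20, -31, 0, 0, 1, 23, -34, 0, 0, 1 [526.3 -17.7]
3 260.1 3, -2, 0, 0, 1, 7, -5, 0, 0, 1, 10, -7, 0, 0, 1, 14, -9, 0, 0, 1, 17, -11, 0, 0, 1, 21, -12, 0, 0, 1, 25, -14, 0, 0, 1, 29, -15, 0, 0, 1, 33, -16, 0, 0, 1, 37, -17, 0, 0, 1 [563.3 -34.7]
4 290.1 4, 0, 0, 0, 1, 8, -1, 0, 0, 1, 12, -1, 0, 0, 1, 17, -1, 0, 0, 1, 21, -1, 0, 0, 1, 25, 0, 0, 0, 1, 29, 0, 0, 0, 1, 33, 1, 0, 0, 1, 37, 2, 0, 0, 1, 41, 4, 0, 0, 1 [604.3 -30.7]
5 320.1 4, 1, 0, 0, 1, 7, 3, 0, 0, 1, 11, 5, 0, 0, 1, 15, 7, 0, 0, 1, 18, 9, 0, 0, 1, 21, 12, 0, 0, 1, 25, 14, 0
[... 471 characters left out ...]
 0, 0, 1, -5, 11, 0, 0, 1, -7, 15, 0, 0, 1, -10, 18, 0, 0, 1, -12, 22, 0, 0, 1, -15, 25, 0, 0, 1, -18, 28, 0, 0, 1, -21, 31, 0, 0, 1, -24, 34, 0, 0, 1 [627.3 104.3]
9 440.1 -3, 2, 0, 0, 1, -6, 5, 0, 0, 1, -10, 7, 0, 0, 1, -13, 9, 0, 0, 1, -17, 11, 0, 0, 1, -21, 12, 0, 0, 1, -25, 14, 0, 0, 1, -29, 15, 0, 0, 1, -33, 16, 0, 0, 1, -37, 17, 0, 0, 1 [590.3 121.3]
10 470.1 -4, 0, 0, 0, 1, -8, 1, 0, 0, 1, -12, 1, 0, 0, 1, -16, 1, 0, 0, 1, -20, 1, 0, 0, 1, -24, 0, 0, 0, 1, -29, 0, 0, 0, 1, -33, -1, 0, 0, 1, -37, -2, 0, 0, 1, -40, -4, 0, 0, 1 [550.3 117.3]
11 494.1 -4, -1, 0, 0, 1, -8, -3, 0, 0, 1, -12, -5, 0, 0, 1, -15, -7, 0, 0, 1, -19, -9, 0, 0, 1, -22, -12, 0, 0, 1, -25, -14, 0, 0, 1 [525.3 103.3]
```

Call:
servo_tool(rows=[-2,-1,0,0,1,-3,-3,0,0,1,-5,-6,0,0,1,-7,-10,0,0,1,-9,-14,0,0,1,-11,-18,0,0,1,-12,-21,0,0,1,-13,-25,0,0,1,-14,-29,0,0,1,-15,-33,0,0,1])

```text
time_s: 6.28
tool_pos: [0.4993, 0.0573, 0.2466]
tool_rot: [-14.0, 90.0, 51.1]
force: [2.1, 2.5, -1.2]
grip_width: 0.0004
```

Run:
```python
from h import *
p=read_camera("scene");cv2.imwrite("pics/s4.png",cv2.resize(p["frame"][140:200,225:305],None,fx=10,fy=10));print(meas(p))
o=get_obs();print(o["force"],o["tool_pos"],o["effort"][0])
```

```text
{'hub': array([0.5806, 0.0419]), 'n': 583, 'nred': 13, 'mean': (array([0.5008, 0.0325]), np.float64(0.0803), np.float64(-173.3)), 'top': (array([0.5008, 0.0325]), np.float64(0.0803), np.float64(-173.3)), 'cyl': (array([0.5038, 0.0405]), np.float64(0.0768), np.float64(-179.0))}
[ 0.20752709  0.00511175 -0.44180003] [0.49910933 0.05602799 0.24661193] -0.8565150015056133
```

View pics/s4.png

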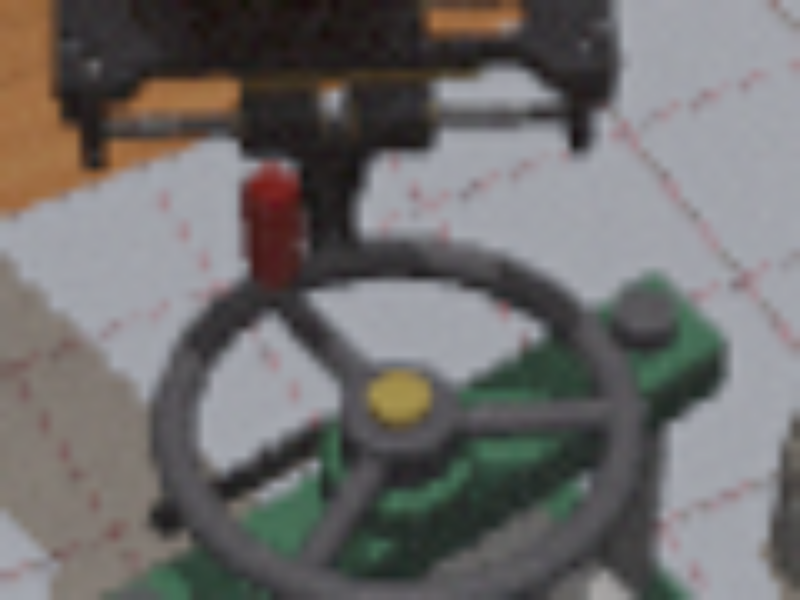

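Call:
servo_tool(rows=[-1,-5,0,0,1,-1,-9,0,0,1,-1,-13,0,0,1,-1,-17,0,0,1,-1,-21,0,0,1,-1,-25,0,0,1,0,-29,0,0,1,1,-33,0,0,1,2,-37,0,0,1,4,-41,0,0,1])

```text
time_s: 7.17
tool_pos: [0.503, 0.016, 0.2465]
tool_rot: [119.0, 89.9, -176.0]
force: [-0.9, 3.0, -0.1]
grip_width: 0.0003
```

Call:
servo_tool(rows=[1,-4,0,0,1,3,-8,0,0,1,5,-11,0,0,1,7,-15,0,0,1,9,-18,0,0,1,12,-22,0,0,1,14,-25,0,0,1,17,-28,0,0,1,20,-31,0,0,1,23,-34,0,0,1])

```text
time_s: 8.0
tool_pos: [0.5266, -0.0179, 0.2465]
tool_rot: [157.4, 90.0, -137.5]
force: [-2.6, 1.1, -0.9]
grip_width: 0.0002
```

Run:
```python
from h import *
p=read_camera("scene");cv2.imwrite("pics/s5.png",cv2.resize(p["frame"][140:200,225:305],None,fx=10,fy=10));print(meas(p))
o=get_obs();print(o["force"],o["tool_pos"],o["qpos"].round(1))
```

```text
{'hub': array([0.5811, 0.0418]), 'n': 516, 'nred': 17, 'mean': (array([ 0.5459, -0.0306]), np.float64(0.0806), np.float64(-115.9)), 'top': (array([ 0.5466, -0.0306]), np.float64(0.0802), np.float64(-115.5)), 'cyl': (array([ 0.5432, -0.0384]), np.float64(0.0887), np.float64(-115.3))}
[-0.45228035  0.06442829 -0.95995853] [ 0.52728275 -0.01873816  0.24653895] [-25.7   2.7  25.8 100.3  -1.1  77.2  65.3]
```

View pics/s5.png

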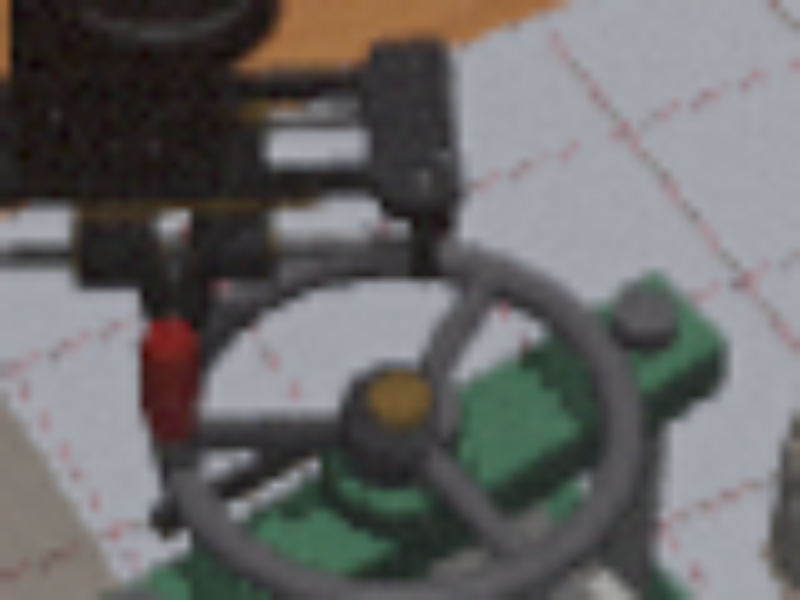

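Call:
servo_tool(rows=[3,-2,0,0,1,7,-5,0,0,1,10,-7,0,0,1,14,-9,0,0,1,17,-11,0,0,1,21,-12,0,0,1,25,-14,0,0,1,29,-15,0,0,1,33,-16,0,0,1,37,-17,0,0,1])

```text
time_s: 8.88
tool_pos: [0.5636, -0.0346, 0.2465]
tool_rot: [140.0, 90.0, -154.9]
force: [-3.6, 2.8, 0.7]
grip_width: 0.0005
```

Call:
servo_tool(rows=[4,0,0,0,1,8,-1,0,0,1,12,-1,0,0,1,17,-1,0,0,1,21,-1,0,0,1,25,0,0,0,1,29,0,0,0,1,33,1,0,0,1,37,2,0,0,1,41,4,0,0,1])

```text
time_s: 9.72
tool_pos: [0.6048, -0.0311, 0.2466]
tool_rot: [-131.0, 89.9, -66.0]
force: [-2.4, -1.9, 0.0]
grip_width: 0.0006
```

Call:
servo_tool(rows=[4,1,0,0,1,7,3,0,0,1,11,5,0,0,1,15,7,0,0,1,18,9,0,0,1,21,12,0,0,1,25,14,0,0,1,28,17,0,0,1,31,20,0,0,1,33,23,0,0,1])

```text
time_s: 10.55
tool_pos: [0.6378, -0.007, 0.2465]
tool_rot: [-68.9, 90.0, -3.8]
force: [-0.9, -2.9, -1.7]
grip_width: 0.0002
```

Run:
```python
from h import *
p=read_camera("scene");cv2.imwrite("pics/s6.png",cv2.resize(p["frame"][140:200,225:305],None,fx=10,fy=10));print(meas(p))
o=get_obs();print(o["force"],o["tool_pos"],o["qpos"].round(1))
```

```text
{'hub': array([0.5801, 0.0415]), 'n': 253, 'nred': 9, 'mean': (array([0.6537, 0.0077]), np.float64(0.081), np.float64(-24.6)), 'top': (array([0.654 , 0.0068]), np.float64(0.0817), np.float64(-25.2)), 'cyl': (array([0.6536, 0.017 ]), np.float64(0.0775), np.float64(-18.4))}
[-0.26441586 -1.00138129 -1.1846296 ] [ 0.63817726 -0.00595382  0.24650311] [-22.9  17.4  26.6  84.9  -7.9  79.5  69.2]
```

View pics/s6.png

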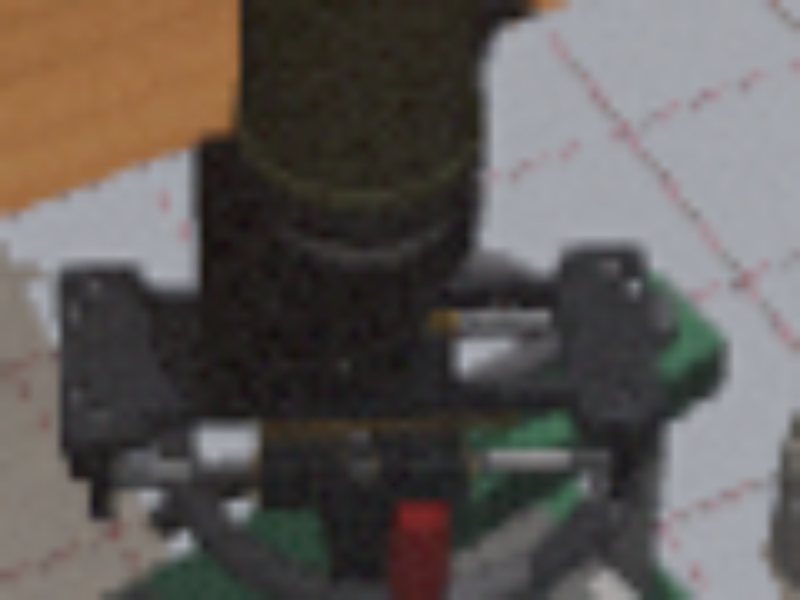

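Handle at (420,550) of the crop, just ahead of the fingers and following them. Continuing.

Call:
servo_tool(rows=[3,4,0,0,1,5,7,0,0,1,7,10,0,0,1,10,14,0,0,1,11,18,0,0,1,13,22,0,0,1,14,25,0,0,1,16,29,0,0,1,17,33,0,0,1,18,37,0,0,1])

```text
time_s: 11.43
tool_pos: [0.6554, 0.0298, 0.2465]
tool_rot: [158.1, 90.0, -136.8]
force: [-2.2, -2.0, -1.2]
grip_width: 0.0006
```

Call:
servo_tool(rows=[0,5,0,0,1,1,9,0,0,1,1,13,0,0,1,1,17,0,0,1,0,21,0,0,1,0,25,0,0,1,-1,29,0,0,1,-2,33,0,0,1,-3,37,0,0,1,-4,41,0,0,1])

```text
time_s: 12.27
tool_pos: [0.6516, 0.0712, 0.2468]
tool_rot: [-42.1, 89.9, 23.0]
force: [1.7, -2.3, -1.5]
grip_width: 0.0005
```

Call:
servo_tool(rows=[-2,4,0,0,1,-3,8,0,0,1,-5,11,0,0,1,-7,15,0,0,1,-10,18,0,0,1,-12,22,0,0,1,-15,25,0,0,1,-18,28,0,0,1,-21,31,0,0,1,-24,34,0,0,1])

```text
time_s: 13.1
tool_pos: [0.6271, 0.105, 0.2467]
tool_rot: [-22.5, 90.0, 42.6]
force: [2.6, -1.2, 0.2]
grip_width: 0.0005
```

Run:
```python
from h import *
p=read_camera("scene");cv2.imwrite("pics/s7.png",cv2.resize(p["frame"][140:200,225:305],None,fx=10,fy=10));print(meas(p))
o=get_obs();print(o["force"],o["tool_pos"],o["qpos"].round(1))
```

```text
{'hub': array([0.5805, 0.042 ]), 'n': 446, 'nred': 0}
[ 1.6395249  -0.07337389  1.23855152] [0.62638246 0.1061076  0.24669804] [-30.9  16.8  23.7  85.1  -6.9  79.5  58.3]
```

View pics/s7.png

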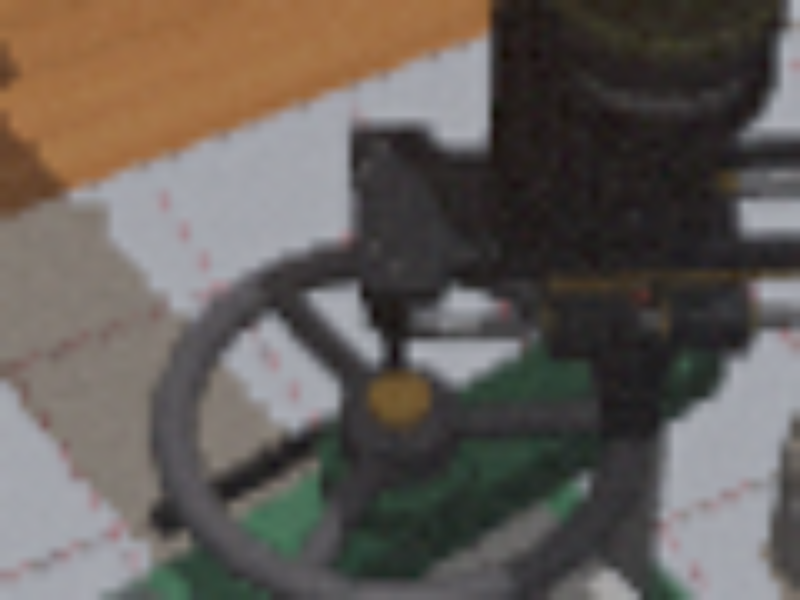

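Call:
servo_tool(rows=[-3,2,0,0,1,-6,5,0,0,1,-10,7,0,0,1,-13,9,0,0,1,-17,11,0,0,1,-21,12,0,0,1,-25,14,0,0,1,-29,15,0,0,1,-33,16,0,0,1,-37,17,0,0,1])

```text
time_s: 13.98
tool_pos: [0.5901, 0.1219, 0.2467]
tool_rot: [-34.3, 90.0, 30.8]
force: [3.3, -1.9, 0.2]
grip_width: 0.0003
```

Call:
servo_tool(rows=[-4,0,0,0,1,-8,1,0,0,1,-12,1,0,0,1,-16,1,0,0,1,-20,1,0,0,1,-24,0,0,0,1,-29,0,0,0,1,-33,-1,0,0,1,-37,-2,0,0,1,-40,-4,0,0,1])

```text
time_s: 14.82
tool_pos: [0.5496, 0.1184, 0.2465]
tool_rot: [51.1, 89.9, 116.3]
force: [2.3, 2.5, 1.0]
grip_width: 0.0006
```

Call:
servo_tool(rows=[-4,-1,0,0,1,-8,-3,0,0,1,-12,-5,0,0,1,-15,-7,0,0,1,-19,-9,0,0,1,-22,-12,0,0,1,-24,-13,0,0,1,-25,-14,0,0,1,-25,-14,0,0,1])

```text
time_s: 15.57
tool_pos: [0.5248, 0.1032, 0.2464]
tool_rot: [127.9, 90.0, -167.0]
force: [0.4, 1.8, -0.4]
grip_width: 0.0001
```

Run:
```python
from h import *
p=read_camera("scene");cv2.imwrite("pics/s8.png",cv2.resize(p["frame"][140:200,225:305],None,fx=10,fy=10));print(meas(p))
o=get_obs();print(o["force"],o["tool_pos"],o["tool_rot"],Ro.from_euler("xyz",o["tool_rot"],degrees=True).as_matrix().round(3))
```

```text
{'hub': array([0.5805, 0.0415]), 'n': 579, 'nred': 8, 'mean': (array([0.5155, 0.0839]), np.float64(0.0776), np.float64(146.9)), 'top': (array([0.5155, 0.0839]), np.float64(0.0776), np.float64(146.9)), 'cyl': (array([0.5068, 0.0883]), np.float64(0.0873), np.float64(147.6))}
[ 0.07241181  1.0803174  -1.00648716] [0.52493558 0.1032446  0.24637809] [ 138.28323707   89.94206934 -156.64054327] [[-0.001 -0.907  0.421]
 [-0.     0.421  0.907]
 [-1.     0.001 -0.001]]
```

View pics/s8.png

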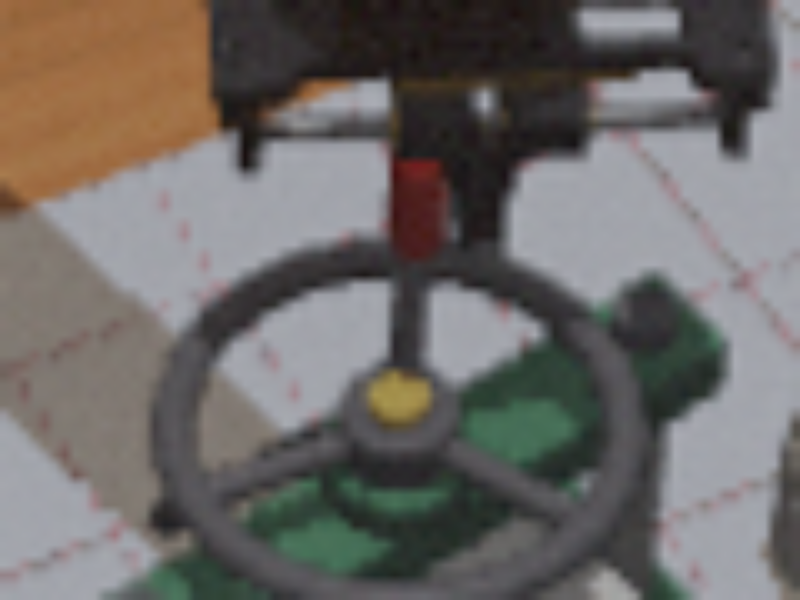

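Call:
servo_tool(rows=[-2,-2,0,0,1,-4,-4,0,0,1,-5.5,-6,0,0,1,-7,-7.5,0,0,1,-8,-9,0,0,1,-9,-10,0,0,1,-9,-10,0,0,1,-9,-10,0,0,1])

```text
time_s: 16.28
tool_pos: [0.5161, 0.0932, 0.2465]
tool_rot: [157.1, 90.0, -137.8]
force: [-0.0, 1.2, -0.7]
grip_width: 0.0001
```

Run:
```python
from h import *
o=get_obs();print(o["force"],o["tool_pos"])
p=read_camera("scene");print(meas(p))
```

```text
[-0.02165219  1.17378256 -0.67119333] [0.51611464 0.09315979 0.24651844]
{'hub': array([0.5807, 0.0417]), 'n': 586, 'nred': 7, 'mean': (array([0.5091, 0.0721]), np.float64(0.0778), np.float64(157.0)), 'top': (array([0.5106, 0.0725]), np.float64(0.0766), np.float64(156.3)), 'cyl': (array([0.5078, 0.0627]), np.float64(0.0759), np.float64(163.9))}
```

Call:
servo_tool(rows=[2,6,0,0,1,4,14,0,0,1,5,25,0,0,1,5,25,30,0,1,3,30,60,0,1,1,37,90,0,1,1,37,117,0,1,1,37,117,0,1,1,37,117,0,1,1,37,117,0,1])

```text
time_s: 17.17
tool_pos: [0.5171, 0.1313, 0.3628]
tool_rot: [140.1, 89.9, -154.8]
force: [-0.0, 0.2, -1.1]
grip_width: 0.0007
```

```bash
cat > cmp.py <<'E'
from h import *
r=np.load("ref_hi.npz")
o=get_obs();print(o["tool_pos"],o["qpos"].round(1))
w,T=wrist();cv2.imwrite("pics/w3.png",w["frame"])
w0=dict(w,frame=r["f"],range_z=r["r"])
import h
hub=np.array([.577,.0433])
for nm,q,TT in(("ref",w0,r["T"]),("now",w,T)):
    m=redmask(q["frame"]);v,u=np.nonzero(m)
    R=pts(q,m,TT);k=R[:,2]>.262
    t=R[k,:2].mean(0);d=t-hub
    ct=ray_at_z(q,[[u.mean(),v.mean()]],.25,TT)[0][:2]-hub
    print(nm,len(u),u.mean().round(2),v.mean().round(2),t.round(4),np.degrees(np.arctan2(d[1],d[0])).round(2),np.degrees(np.arctan2(ct[1],ct[0])).round(2),ct.round(4))
    # centroid of upper face via depth
print("dT mm",((T-r["T"])[:3,3]*1e3).round(2), np.degrees(np.linalg.norm(Ro.from_matrix(T[:3,:3]@r["T"][:3,:3].T).as_rotvec())).round(2))
p=read_camera("top");print(meas(p));p=read_camera("scene");print(meas(p))
E
python3 cmp.py
```

```text
[0.51713622 0.13130345 0.36279309] [-37.3   2.   21.   87.8  -0.7  90.4  48.8]
ref 457 179.45 209.77 [0.5005 0.0775] 155.9 159.46 [-0.0726  0.0272]
now 453 180.77 210.07 [0.5009 0.0793] 154.72 158.19 [-0.0721  0.0288]
dT mm [ 0.21  0.88 -0.81] 0.09
{'hub': array([0.5757, 0.0437]), 'n': 645, 'nred': 0}
{'hub': array([0.5807, 0.0418]), 'n': 578, 'nred': 12, 'mean': (array([0.5069, 0.0728]), np.float64(0.0801), np.float64(157.2)), 'top': (array([0.5069, 0.073 ]), np.float64(0.0801), np.float64(157.1)), 'cyl': (array([0.5046, 0.0816]), np.float64(0.0859), np.float64(152.4))}
```

View pics/w3.png

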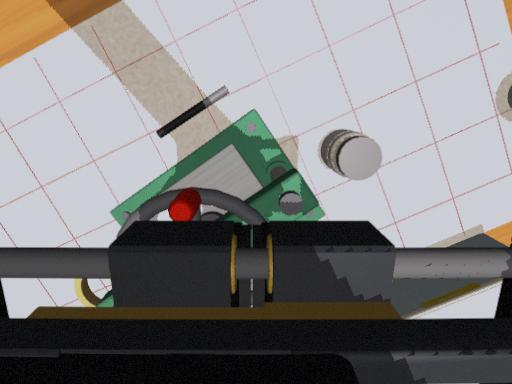

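Call:
servo_tool(rows=[2,-5,-30,0,1,4,-13,-60,0,1,4,-13,-90,0,1,4,-13,-116,0,1,4,-13,-116,0,1,3,-18,-116,0,1,2,-24,-116,0,1,1,-30,-116,0,1,0,-36,-116,0,1,0,-36,-116,0,1])

```text
time_s: 18.15
tool_pos: [0.518, 0.0926, 0.2491]
tool_rot: [-56.9, 89.9, 8.1]
force: [0.6, -0.2, -0.1]
grip_width: -0.0001
```

Call:
servo_tool(rows=[-0.5,-1,0,0,1,-1,-2,0,0,1,-1.5,-2.5,0,0,1,-1.5,-2.5,0,0,1])

```text
time_s: 18.48
tool_pos: [0.5162, 0.0928, 0.248]
tool_rot: [-27.8, 89.9, 37.4]
force: [0.6, 0.7, 2.3]
grip_width: 0.0006
```

Call:
servo_tool(rows=[-0.5,-0.5,0,0,1,-1,-1,0,0,1,-1,-1,0,0,1,-1,-1,0,0,1])

```text
time_s: 18.82
tool_pos: [0.515, 0.0916, 0.2479]
tool_rot: [-21.1, 89.9, 44.0]
force: [0.6, 2.5, 2.1]
grip_width: 0.0006
```

Run:
```python
from h import *
p=read_camera("scene");print(meas(p))
o=get_obs();print(o["force"],o["tool_pos"])
```

```text
{'hub': array([0.5805, 0.0417]), 'n': 579, 'nred': 11, 'mean': (array([0.5067, 0.0731]), np.float64(0.0802), np.float64(156.9)), 'top': (array([0.5067, 0.0731]), np.float64(0.0802), np.float64(156.9)), 'cyl': (array([0.5086, 0.0642]), np.float64(0.0753), np.float64(162.5))}
[0.982811   2.37878029 2.8082412 ] [0.51503098 0.0915849  0.24791014]
```

Call:
servo_tool(rows=[2,6,0,0,1,4,14,0,0,1,6,26,0,0,1,6,26,30,0,1,4,33,60,0,1,2,39,90,0,1,2,39,116,0,1,2,39,116,0,1,2,39,116,0,1,2,39,116,0,1])

```text
time_s: 19.7
tool_pos: [0.5165, 0.1307, 0.3624]
tool_rot: [142.3, 89.9, -152.6]
force: [0.3, 0.9, -0.8]
grip_width: 0.0003
```

```bash
python3 cmp.py
```

```text
[0.51654592 0.13066425 0.36243095] [-37.3   1.9  21.   87.9  -0.7  90.4  48.8]
ref 457 179.45 209.77 [0.5005 0.0775] 155.9 159.46 [-0.0726  0.0272]
now 445 180.0 210.47 [0.5001 0.0781] 155.63 159.29 [-0.0728  0.0275]
dT mm [-0.28  0.31 -1.14] 0.13
{'hub': array([0.5756, 0.0435]), 'n': 656, 'nred': 0}
{'hub': array([0.5806, 0.0417]), 'n': 584, 'nred': 11, 'mean': (array([0.5072, 0.0714]), np.float64(0.0792), np.float64(158.0)), 'top': (array([0.5072, 0.0714]), np.float64(0.0792), np.float64(158.0)), 'cyl': (array([0.5   , 0.0758]), np.float64(0.0875), np.float64(157.1))}
```

Call:
servo_tool(rows=[-10,25,0,0,1,-20,50,0,0,1,-32,75,0,0,1,-44,100,0,0,1,-56,125,0,0,1,-70,150,0,0,1,-85,170,0,0,1,-85,170,0,0,1,-85,170,0,0,1])

```text
time_s: 20.6
tool_pos: [0.4306, 0.3013, 0.3625]
tool_rot: [159.4, 89.9, -135.4]
force: [0.2, -0.2, -0.1]
grip_width: 0.0003
```

Run:
```python
from h import *
for n in("top","scene","top","scene"):
    p=read_camera(n); r=meas(p); print(n,r["hub"],r.get("mean"),r.get("top"))
    if n=="top": cv2.imwrite("pics/top9.png",cv2.resize(p["frame"][140:260,150:330],None,fx=4.4,fy=4.4,interpolation=cv2.INTER_CUBIC))
    for t in("glue_jar","cup","tape","awl","marker"):
        for d in cut_out(t,p)[:1]: print(t,np.round(np.median(pts(p,d["pixels"]),0),3))
```

```text
top [0.5764 0.043 ] (array([0.5031, 0.0732]), np.float64(0.0793), np.float64(157.6)) (array([0.5031, 0.0732]), np.float64(0.0793), np.float64(157.6))
glue_jar [0.565 0.251 0.097]
cup [0.605 0.54  0.114]
tape [ 0.606 -0.177  0.024]
awl [ 0.497 -0.579  0.022]
scene [0.5808 0.0415] (array([0.5066, 0.0713]), np.float64(0.0799), np.float64(158.1)) (array([0.5066, 0.0713]), np.float64(0.0799), np.float64(158.1))
glue_jar [0.583 0.247 0.073]
cup [0.621 0.531 0.108]
tape [ 0.623 -0.187  0.022]
awl [ 0.507 -0.575  0.021]
top [0.5764 0.043 ] (array([0.5036, 0.0735]), np.float64(0.079), np.float64(157.3)) (array([0.5036, 0.0735]), np.float64(0.079), np.float64(157.3))
glue_jar [0.564 0.252 0.097]
tape [ 0.616 -0.194  0.023]
awl [ 0.501 -0.569  0.022]
marker [0.42  0.092 0.012]
scene [0.5807 0.0415] (array([0.5063, 0.0715]), np.float64(0.0802), np.float64(158.0)) (array([0.506 , 0.0715]), np.float64(0.0805), np.float64(158.1))
glue_jar [0.583 0.249 0.072]
cup [0.621 0.532 0.106]
tape [ 0.623 -0.188  0.02 ]
awl [ 0.503 -0.579  0.021]
marker [0.423 0.065 0.013]
```

View pics/top9.png

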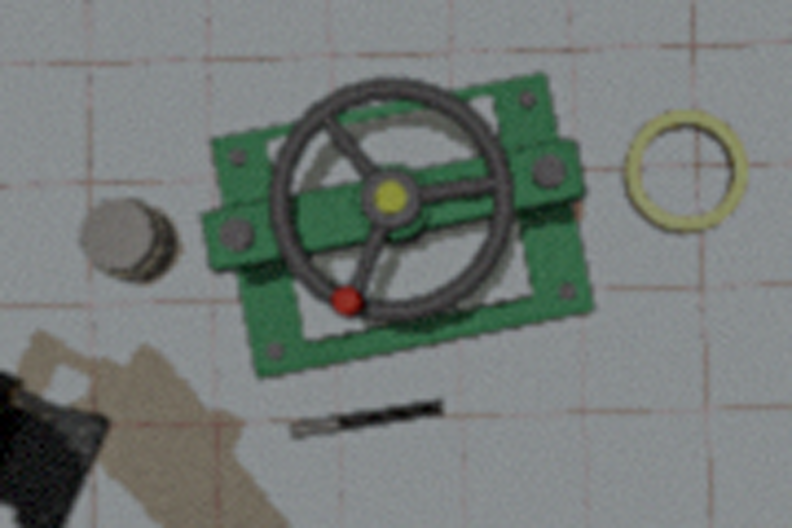

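The red handle is back at (346,300), as in the first picture. The press, jar, tape and marker have not moved, and the arm is clear at the lower left.

```bash
python3 -c "from cell import *; print(sign_off())"
```

```text
the job is handed in; nothing more can be done
None
```

I pushed the press wheel through one full turn anticlockwise by its red handle, drew the arm clear and handed the job in at about 21 s. The fingers were closed and pushed only with their outside, never gripping. The push stopped about 1.5° short, so I drew off, measured, and eased the handle the rest of the way.

**Handle angle, before and after:**

| View | Before | After |
|---|---|---|
| Top camera | 157.8° | 157.3–157.6° |
| Scene camera | 158.2° | 158.0–158.1° |
| Wrist camera, near-identical hover pose | 159.5° | 159.3° |

- **Where it ended:** every view puts the handle within about half a degree of its start, on the short side. The final push also ended within about 0.5 mm of the spot where the fingers first touched the handle.
- **Forces:** the readings after each push were about 4.5 N or less.
- **Bench items:** the jar, tape and marker look unmoved in the before and after top pictures. The cup and awl were checked only by the network's positions, which match to about 1 cm. The networks missed the cup and the marker in some of the last shots.
- **Boards:** I did not measure them separately. Nothing reached into the press.

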